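# Fetch the logger from the dry box through its port and dock it on the reader rail

## Task

Slide the blue shutter of the dry box up clear of the round port, reach in through the port, lift the logger off its pedestal and bring it out. Set it upright on the landing of the reader dock, in front of the rail's rounded nose, and slide it along the rail until the sprung detent holds it fully home. Then slide the shutter fully shut again to keep the box dry, let go of everything, and do not disturb the two specimen pots and the timer.

Things in the scene. Friction and masses are not known exactly. Their poses are not given: they have to be found in the camera images.
- dry_box: White dry box, fixed, 170 mm wide (y), clear sides. A white panel, 6 mm thick, slopes up away from the robot at 25 degrees to the horizontal, 88 mm high at the front edge, 154 mm at the back, with a round port. Origin on the worktop below the port's centre; x up-slope and away from the robot, y left, z up; front face at x = -65 mm, back at +73 mm.
- port (a point): Centre of the round port (130 mm diameter) in the panel's outer face, 120 mm above the worktop; axes as the dry box, in which the port's outward normal is (-0.423, 0, 0.906) and up-slope is (0.906, 0, 0.423). Shutter runners at y = -77 to -70 and 70 to 77 mm stand 10 mm proud of the panel, from its front edge to 170 mm up-slope of the port.
- pedestal_top (a point): Centre of the flat top (70 x 46 mm) of the pedestal inside the dry box, 40 mm above the worktop and 17 mm behind (+x) the port's centre; the logger stands here.
- shutter (a joint): Shutter, a blue plate 138 mm square, lying 1 to 5 mm above the panel; slides up-slope in the runners: 0 = port covered, 0.136 m = fully up, port all clear. Friction of about 2 N keeps it where it is left.
- shutter_handle (a point): Middle of the grip of the shutter's black handle, moving with it: a block 16 mm wide (y of the dry box), 26 mm along the slope, 32 mm tall along the panel's normal; this point is 10 mm below its top, 22 mm above the plate, 48 mm down-slope of the plate's middle (the port's centre when shut).
- logger: Logger, 160 g, white block with grey foot, 60 (x) x 36 (y) x 66 mm tall, both ends alike; grip its 36 mm wide sides, plain above 20 mm. Origin at the centre of its underside. A T channel runs along x underneath: 26 mm wide, 14 mm high, 17 mm between the lips in its lowest 4 mm. Starts on the pedestal, x along the dry box's within 0.1 rad.
- dock: Reader dock, fixed aluminium deck 70 mm wide, top 12 mm above the worktop. Origin on the worktop below the start of the rail; x along the rail, away from the robot, y left. Deck from x = -81 to +75 mm; T rail (head 22 mm wide, 6.5 to 11.5 mm above the deck, web 10 mm) from its rounded nose at -11 to +62 mm; black stop 34 mm tall at +66.5 mm.
- dock_landing (a point): Centre of the landing, between two yellow lines on top of the deck, at x = -45 mm of the dock: the logger is set down here, its underside centre on this point and its x along the dock's; it then clears the nose by 4 mm. It straddles the rail and can go on only from the nose end, its feet on the deck.
- dock_home (a point): Where the logger's underside centre is when fully home: on top of the deck at x = +35 mm of the dock, 80 mm from the landing. Here the detent is in the recess in the channel's roof and the logger's front is 1.5 mm from the stop. The logger has about 2 mm of sideways play on the rail.
- detent (a joint): Brass ball detent in the rail's head below the home position; it reads how far it is pressed down, 0 = fully up. Over the last 30 mm the logger presses it down 3 mm (about 3 N of spring, 5 to 13 N of push along the rail), and it springs up again into the logger's recess at home.
- pot_white: Bystander: specimen pot with white lid, 49 mm across, 65 mm tall, origin at the centre of its underside.
- pot_yellow: Bystander: specimen pot with yellow lid, 49 mm across, 65 mm tall, origin at the centre of its underside.
- bench_timer: Bystander: small white timer, 32 x 66 x 67 mm tall, origin at its underside.
- logger_top (a point): Centre of the logger's top, which carries a black display, 66 mm above its underside. At the start it is some 20 mm below the panel's outer plane (along the vertical); held upright and drawn straight out along the port's normal, the logger passes the port with about 15 mm to spare all round.

How it is judged:
By the outcome, as a careful person would: the job done as asked, in the order asked, and still so for the second after the job is handed in, with the robot touching nothing.
It also fails if it takes over 58 s, if anything falls off the work surface, if the arm or the gripper's body presses on something with over 40 N, if the wrist force passes 120 N, or if a joint passes its speed limit or range.

## Robot

A 6-joint arm with a two-finger parallel gripper is mounted at the origin on a cart in front of the work surface, level with it; the furniture and walls round the work are solid. World frame = base frame: x ahead of the robot, y to its left, z up, the work surface at z = 0. Lengths are in mm, angles in degrees, forces in N, time in s.
With the tool pointing down it reaches from about 300 to 850 mm from the base axis. Payload 4.2 kg.
Tool frame: the origin (TCP) lies at the very end of the fingers, on their centre line; the grasp point (between the pads) lies 19 mm behind it (env.grasp_offset is the distance from the TCP to the grasp point, in mm); z points along the fingers, y is the line along which they close (so a half turn about z gives the same grasp; the last joint's range is limited). The gripper opens to 91 mm and grips with 3 to 60 N. Pads are 32 mm wide; open, the fingers measure 118 mm over their backs; the gripper's body (76 mm by 178 mm) begins 60 mm behind the grasp point.
Start: joints at [-69.213, 18.312, 89.639, -0, 72.044, -1.146], TCP at [214.778, -533.398, 213.976] pointing down, gripper open.
Joint ranges: [-177.97, 177.97], [-48.28, 115.42], [12.27, 149.76], [-77.06, 257.06], [2.81, 150.46], [-146.56, 146.56]. Speed limits (degrees/s): [147.25, 147.25, 180, 180, 180, 180].

## Interface

Orientations are given as [roll, pitch, yaw] about the fixed x, y, z axes, in that order (R = Rz(yaw) Ry(pitch) Rx(roll)).
In Python, from workcell import env, eyes gives the robot as it stands.
- The arm moves only by the tool send_rows, never from a script. Its arguments are lists of equal length, an entry for each row: "grip": the opening, from -1 (shut) to 1 (fully open), so that 0 is half open; "xyz": the shift along the world's x, y, z in m, a list of three; "yaw": the turn about the world's z in degrees. A call has 1 to 8 rows; each row is the pose to reach, as a shift and turn from the pose commanded when the call began; what a row does not reach only later rows make up. A row lasts 1/12 s, in which the tool goes at most 41.7 mm and 7.16 degrees, less where a joint would pass 70% of its speed; a pose out of reach is approached as far as the arm can. A call with a gripper value outside its range is refused whole. The fingers move at their own pace and stop on an object; "grip_force" is the grip in N (left out, the last holds). Time passes only in rows, so rows that repeat a pose let the fingers close. It gives the time, the measured TCP pose, the force, the opening and the grip force at its end, in the units of the state.
- env.state(): the state, without advancing time (a new reading comes with each control period).
- eyes.grab_frame(name): name is "scene" or "top" or "wrist"; returns a dict with "frame" (400x640x3 uint8, red, green, blue), "fx", "fy", "cx", "cy" (pixels), "pose" (4x4, takes a point from camera to world coordinates). Camera axes: x right, y down, z forward; pixel columns grow to the right and rows downward; lengths in mm; the calibration is good to about 2 mm. A picture is of the moment at which its call begins. There is no depth.
- env.job_done(): hands the job in; it is judged then, once.
The state is a dict: "time_s": time; "qpos": joint angles; "qvel": joint speeds; "effort": joint torques, N m; "ee_pos": TCP position; "ee_rot": TCP orientation; "force": force on the tool from outside, world axes, zero at the start; "torque": the same for the moment, N m; "gripper_width": finger opening in mm; "gripper_force": force on a finger pad.
Only numpy, scipy, OpenCV 4.12 (cv2) and the standard library are available. Lean on these libraries where they do the work, as an engineer would, in place of code of your own. Each camera call takes 0.05 s, during which the arm holds its last target. There are 200 camera calls.

## Working session

There is one attempt and no reset: what is moved stays moved. The work goes in short steps, Python scripts to look and compute and a tool call to move; the robot and the scene stay as the last step left them, time stands still between calls to the robot, and variables do not carry over. Pictures are saved under pics/ and viewed, at most 10 in all, crops included, and the job is handed in when it is done.

Besides the shell and the picture viewer there is one more tool, called after "Request:" by a JSON object that holds its "api" and its "payload", one argument or row to a line. send_rows: Moves the arm, as the interface text tells. Its arguments: {"type":"object","properties":{"grip":{"type":"array"},"xyz":{"type":"array"},"yaw":{"type":"array"},"grip_force":{"type":"number"}},"required":["grip","xyz","yaw"]}

```bash
ls; mkdir -p pics
python3 - <<'E'
from workcell import env, eyes
import cv2,pickle
d={}
for n in("scene","top"):
    f=eyes.grab_frame(n); d[n]=f
    print(n,f["fx"],f["cx"],f["cy"],f["pose"].round(3).tolist())
    cv2.imwrite(f"pics/{n}0.png",f["frame"][:,:,::-1])
pickle.dump(d,open("f0.pkl","wb"))
print(env.state())
E
```

```text
pics
scene 470.5169967209753 317.7176545654752 200.6400461442044 [[0.714, -0.348, 0.608, -75.73], [-0.7, -0.381, 0.604, -766.711], [0.022, -0.857, -0.515, 560.819], [0.0, 0.0, 0.0, 1.0]]
top 415.3572379678059 326.0344450376116 201.4537272873058 [[0.013, -0.993, 0.117, 381.537], [-1.0, -0.013, 0.002, -249.559], [-0.0, -0.117, -0.993, 955.126], [0.0, 0.0, 0.0, 1.0]]
{'time_s': 0.1, 'qpos': array([-6.92139728e+01,  1.83475166e+01,  8.96988705e+01, -2.19635816e-03,
        7.20414041e+01, -1.14510114e+00]), 'qvel': array([-0.04553822,  0.00122514, -0.19197902, -0.0299351 ,  0.10870326,
       -0.053925  ]), 'effort': array([-2.39749204e-05, -4.13332987e+01, -2.32509917e+01,  7.28518981e-02,
        4.21673153e-02, -5.08384767e-05]), 'ee_pos': array([ 214.60091565, -532.98526766,  213.21265462]), 'ee_rot': array([-1.79912185e+02,  3.33434501e-04,  2.19318074e+01]), 'force': array([ 0.45756538, -0.72591788,  0.5287131 ]), 'torque': array([-0.00534274,  0.03986417, -0.00945482]), 'gripper_force': 0.0, 'gripper_width': 91.56253416291825}
```

View pics/scene0.png

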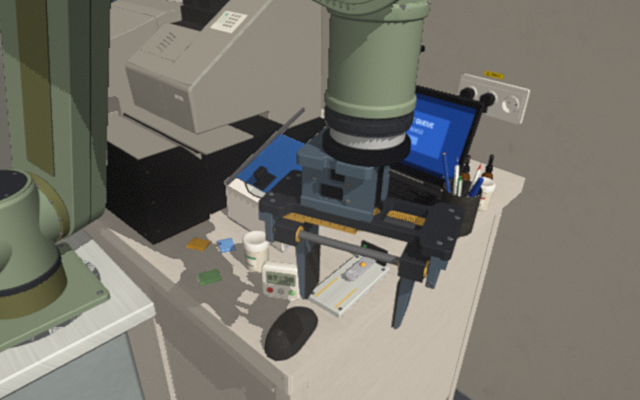

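View pics/top0.png

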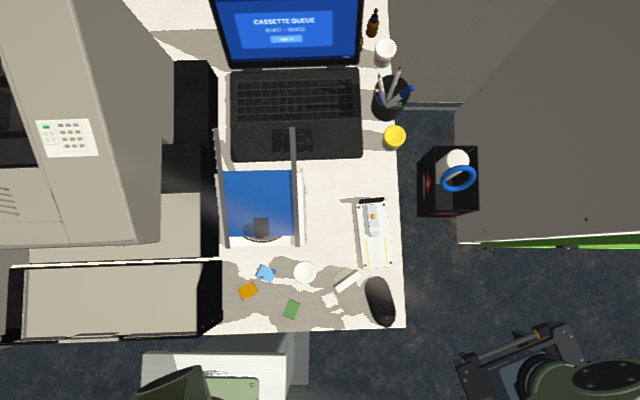

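The top view shows the box at about (257,200), its handle at (260,228), the dock at (374,232), the white pot at (304,272), the timer at (347,281) and the yellow pot at (395,137). I'll enlarge this area.

Run:
```python
import cv2,pickle
f=pickle.load(open("f0.pkl","rb"))["top"]["frame"][:,:,::-1]
c=f[120:300,200:420]; c=cv2.resize(c,None,fx=3.6,fy=3.3,interpolation=cv2.INTER_CUBIC)
for i in range(200,420,20): cv2.putText(c,str(i),(int((i-200)*3.6),10),0,.35,(0,0,255)); cv2.line(c,(int((i+.5-200)*3.6),12),(int((i+.5-200)*3.6),18),(0,0,255))
for j in range(120,300,20): cv2.putText(c,str(j),(0,int((j+.5-120)*3.3)),0,.35,(0,0,255))
cv2.imwrite("pics/crop1.png",c)
```

```text
(no output)
```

View pics/crop1.png

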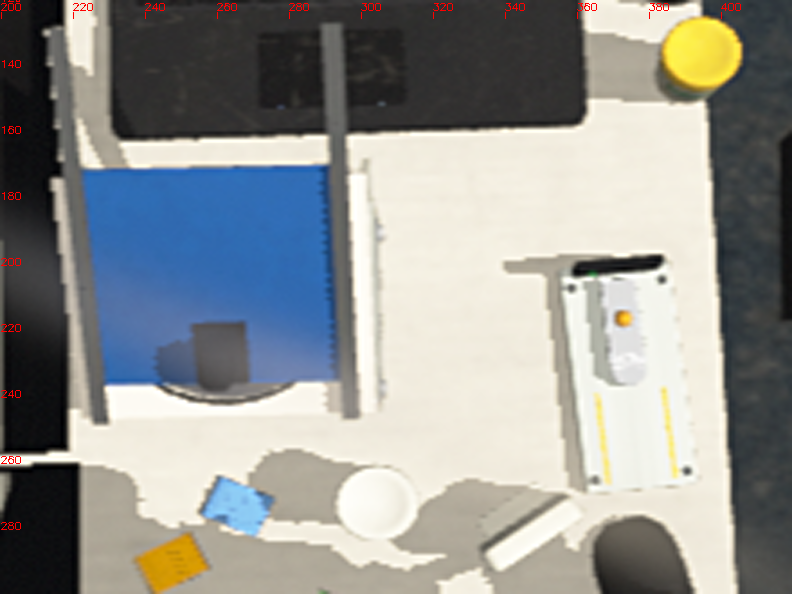

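```bash
cat > h.py <<'E'
import numpy as np, cv2, pickle
from scipy.optimize import least_squares
def proj(f,P):
    T=np.linalg.inv(f["pose"]); p=np.atleast_2d(P)@T[:3,:3].T+T[:3,3]
    return np.c_[f["fx"]*p[:,0]/p[:,2]+f["cx"], f["fy"]*p[:,1]/p[:,2]+f["cy"]]
def ray(f,u,v,z):
    d=f["pose"][:3,:3]@[(u-f["cx"])/f["fx"],(v-f["cy"])/f["fy"],1]; o=f["pose"][:3,3]
    return o+d*(z-o[2])/d[2]
def place(q,L):
    a=np.radians(q[2]); L=np.atleast_2d(np.array(L,float)); c,s=np.cos(a),np.sin(a)
    return np.c_[q[0]+c*L[:,0]-s*L[:,1], q[1]+s*L[:,0]+c*L[:,1], L[:,2]]
def fit(obs,q0):  # obs: list of (frame, local pts, pixels)
    r=lambda q: np.concatenate([(proj(f,place(q,L))-np.array(p)).ravel() for f,L,p in obs])
    s=least_squares(r,q0,loss="soft_l1"); return s.x, r(s.x).reshape(-1,2)
S=np.array([.906,0,.423]);N=np.array([-.423,0,.906]);Y=np.array([0,1,0]);C=np.array([0,0,120.])
def pan(s,y,n): return C+s*S+y*Y+n*N
E
python3 - <<'E'
from h import *
f=pickle.load(open("f0.pkl","rb"))["top"]
L=[pan(-71.7,73.5,10),pan(-71.7,-73.5,10),pan(170,73.5,10),pan(170,-73.5,10)]
px=[(227.5,247.9),(297.2,246),(215,129.7),(292,127.6)]
q,r=fit([(f,L,px)],[500,-120,0]);print("box",q,r.round(1).tolist())
print("port px",proj(f,place(q,[pan(-65,0,0),pan(65,0,0),pan(-69,0,5),pan(69,0,5)])).round(1).tolist(), "handle shut",place(q,[pan(-48,0,27)]))
h0=[pan(-48+a,b,37) for a in(-13,13) for b in(8,-8)]
print("handle top px if shut",proj(f,place(q,h0)).round(1).tolist())
L=[(-81,35,12),(-81,-35,12),(35,0,25),(-11,0,23),(66.5,0,46)]
px=[(362.5,269.1),(393,267),(373.1,216.4),(374.4,236.7),(371.7,200.6)]
q,r=fit([(f,L,px)],[500,-350,0]);print("dock",q,r.round(1).tolist())
print(place(q,[(-45,0,12),(35,0,12)]))
for n,u,v,z in(("white",304,272,65),("yellow",395,137,65),("timer",347,281,67)):print(n,ray(f,u,v,z).round())
E
```

```text
box [ 455.93580366 -116.36850885    2.14915338] [[-0.8, -0.0], [1.2, 0.1], [-1.0, -0.2], [0.8, 0.0]]
port px [[262.9, 242.0], [258.3, 181.4], [262.8, 244.8], [257.8, 180.1]] handle shut [[ 401.06542721 -118.42765167  124.158     ]]
handle top px if shut [[256.3, 247.9], [264.3, 247.7], [255.3, 235.7], [263.4, 235.5]]
dock [ 424.45928664 -356.59315686    6.22039893] [[-0.4, 0.3], [0.1, -0.6], [-0.5, -0.3], [0.4, -0.1], [0.4, 0.6]]
[[ 379.72422638 -361.46905513   12.        ]
 [ 459.25322239 -352.80079154   12.        ]]
white [ 336. -203.   65.]
yellow [ 631. -398.   65.]
timer [ 318. -294.   67.]
```

The fits agree to about 1 px. The box is at (456,-116), yaw 2.1°. The dock is at (424,-357), yaw 6.2°. The shutter stands about 18 mm open, so its handle is at about (416,-118). Next I move above the handle.

Request:
{"api": "send_rows", "payload": {
  "grip": [0,0,0,0,0,0,0,0],
  "xyz": [
    [0.017,0.035,0.003],
    [0.034,0.069,0.006],
    [0.05,0.104,0.007],
    [0.067,0.138,0.007],
    [0.084,0.173,0.007],
    [0.1,0.208,0.007],
    [0.117,0.242,0.007],
    [0.134,0.277,0.007]
  ],
  "yaw": [-2.5,-5,-7.5,-10,-12.5,-15,-17.5,-20],
  "grip_force": 25
}}

```text
time_s: 0.77
ee_pos: [348.9, -254.6, 220.8]
ee_rot: [-180.0, 0.0, 1.8]
force: [1.0, -0.2, 0.0]
gripper_width: 45.8
gripper_force: 0.0
```

Request:
{"api": "send_rows", "payload": {
  "grip": [0,0,0,0,0,0,0],
  "xyz": [
    [0.017,0.035,0],
    [0.034,0.069,0],
    [0.05,0.104,0],
    [0.067,0.138,0],
    [0.067,0.138,0],
    [0.067,0.138,0],
    [0.067,0.138,0]
  ],
  "yaw": [0,0,0,0,0,0,0]
}}

```text
time_s: 1.35
ee_pos: [415.4, -118.6, 220.7]
ee_rot: [180.0, 0.1, 2.0]
force: [0.3, -0.8, -0.0]
gripper_width: 45.4
gripper_force: 0.0
```

Run:
```python
from workcell import env, eyes
import cv2,pickle
d={n:eyes.grab_frame(n) for n in("scene","wrist")}
pickle.dump(d,open("f1.pkl","wb"))
s=env.state(); print(s["ee_pos"],s["ee_rot"],d["wrist"]["pose"].round(3).tolist(),d["wrist"]["fx"])
cv2.imwrite("pics/w1.png",d["wrist"]["frame"][:,:,::-1])
```

```text
[ 415.17575956 -119.45661217  220.79972742] [1.79981657e+02 3.97089151e-02 1.83087995e+00] [[0.033, -0.966, -0.258, 487.515], [-0.999, -0.032, -0.01, -116.751], [0.002, 0.258, -0.966, 391.623], [0.0, 0.0, 0.0, 1.0]] 315.9832721794655
```

View pics/w1.png

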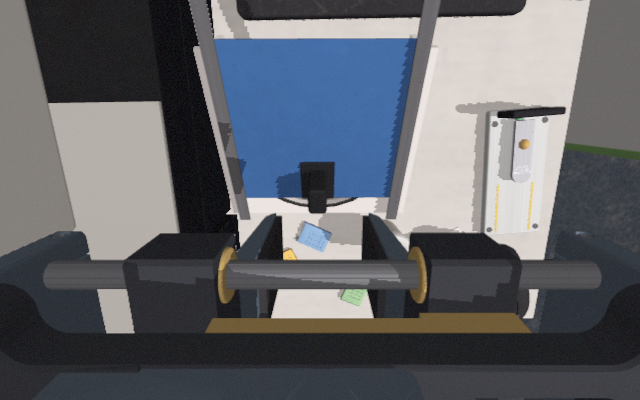

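The wrist view shows the plate's lower edge at row 198, the narrow handle block at (310–327, 191–213) and the runner ends at (244,219) and (393,218).

Run:
```python
from h import *
f=pickle.load(open("f1.pkl","rb"))["wrist"]; t=pickle.load(open("f0.pkl","rb"))["top"]
L=[pan(-71.7,73.5,10),pan(-71.7,-73.5,10),pan(170,73.5,10),pan(170,-73.5,10)]
px=[(227.5,247.9),(297.2,246),(215,129.7),(292,127.6)]
print(fit([(f,L[:2],[(244,219),(393,218)])],[456,-116,2])[0])
q,r=fit([(t,L,px),(f,L[:2],[(244,219),(393,218)])],[456,-116,2]);print(q,r.round(1).tolist())
for s in(10,15,20,25):print(s,proj(f,place(q,[pan(s-69,0,5),pan(s+69,0,5),pan(s-48-13,8,37),pan(s-48-13,-8,37),pan(s-48+13,8,37)])).round(0).tolist())
# dock check
L=[(-81,35,12),(-81,-35,12),(35,0,25),(66.5,0,46)]
print(fit([(f,L,[(486,233),(547,231),(524,144.5),(532,112)])],[424,-357,6]))
```

```text
[ 456.28660967 -114.4954965     2.27035378]
[ 456.16366808 -115.19733752    2.02129576] [[-1.5, -0.2], [0.5, 0.1], [-1.4, -0.4], [0.3, -0.0], [-0.3, -0.1], [1.1, 0.5]]
10 [[319.0, 206.0], [317.0, 54.0], [309.0, 223.0], [328.0, 223.0], [309.0, 200.0]]
15 [[319.0, 202.0], [317.0, 47.0], [309.0, 219.0], [328.0, 219.0], [308.0, 196.0]]
20 [[319.0, 198.0], [317.0, 39.0], [309.0, 215.0], [328.0, 215.0], [308.0, 191.0]]
25 [[319.0, 194.0], [317.0, 30.0], [309.0, 210.0], [328.0, 210.0], [308.0, 186.0]]
(array([ 427.98914646, -355.00517012,   10.1651705 ]), array([[ 1.11845181,  2.05979632],
       [-4.68197665, -3.33448714],
       [-1.4596668 , -2.70338665],
       [ 3.28587818,  1.83190426]]))
```

Request:
{"api": "send_rows", "payload": {
  "grip": [0,0,0,0,-0.9,-0.9,-0.9,-0.9],
  "xyz": [
    [0.002,0.002,-0.035],
    [0.002,0.002,-0.07],
    [0.002,0.002,-0.097],
    [0.002,0.002,-0.097],
    [0.002,0.002,-0.097],
    [0.002,0.002,-0.097],
    [0.002,0.002,-0.097],
    [0.002,0.002,-0.097]
  ],
  "yaw": [0,0,0,0,0,0,0,0]
}}

```text
time_s: 2.12
ee_pos: [419.0, -117.1, 125.7]
ee_rot: [179.9, -0.2, 1.9]
force: [0.4, -0.0, -0.2]
gripper_width: 21.6
gripper_force: 0.0
```

Request:
{"api": "send_rows", "payload": {
  "grip": [-0.9,-0.9,-0.9,-0.9],
  "xyz": [
    [0,0,0],
    [0,0,0],
    [0,0,0],
    [0,0,0]
  ],
  "yaw": [0,0,0,0]
}}

```text
time_s: 2.45
ee_pos: [418.2, -115.0, 125.2]
ee_rot: [-179.9, -0.1, 1.9]
force: [-1.1, 5.1, 3.6]
gripper_width: 15.6
gripper_force: 25.0
```

Request:
{"api": "send_rows", "payload": {
  "grip": [-0.9,-0.9,-0.9,-0.9,-0.9,-0.9,-0.9,-0.9],
  "xyz": [
    [0.014,0.0005,0.0065],
    [0.028,0.001,0.013],
    [0.042,0.0015,0.0196],
    [0.056,0.002,0.026],
    [0.07,0.0026,0.0327],
    [0.084,0.003,0.0392],
    [0.095,0.0035,0.0444],
    [0.105,0.0038,0.049]
  ],
  "yaw": [0,0,0,0,0,0,0,0]
}}

```text
time_s: 3.12
ee_pos: [522.1, -111.2, 173.8]
ee_rot: [-179.9, 0.1, 2.0]
force: [-4.9, 3.8, 1.3]
gripper_width: 15.7
gripper_force: 25.0
```

Request:
{"api": "send_rows", "payload": {
  "grip": [-0.9,-0.9,-0.9],
  "xyz": [
    [0.002,0,0.001],
    [0.003,0,0.0014],
    [0.003,0,0.0014]
  ],
  "yaw": [0,0,0]
}}

```text
time_s: 3.37
ee_pos: [525.4, -111.1, 175.3]
ee_rot: [-179.9, 0.0, 2.0]
force: [-2.6, 5.5, 2.3]
gripper_width: 15.8
gripper_force: 25.0
```

Request:
{"api": "send_rows", "payload": {
  "grip": [-0.9,-0.9,-0.9,-0.9],
  "xyz": [
    [0.002,0,0.001],
    [0.004,0,0.002],
    [0.005,0,0.0024],
    [0.005,0,0.0024]
  ],
  "yaw": [0,0,0,0]
}}

```text
time_s: 3.7
ee_pos: [526.2, -111.1, 175.7]
ee_rot: [-179.8, 0.6, 2.0]
force: [-7.9, 4.2, -0.2]
gripper_width: 15.7
gripper_force: 25.0
```

Request:
{"api": "send_rows", "payload": {
  "grip": [0,0,0,0,0,0,0,0],
  "xyz": [
    [-0.004,0,-0.002],
    [-0.004,0,-0.002],
    [-0.004,0,0.03],
    [-0.004,0,0.062],
    [-0.035,0,0.062],
    [-0.065,-0.002,0.062],
    [-0.09,-0.003,0.062],
    [-0.09,-0.003,0.062]
  ],
  "yaw": [0,0,0,0,0,0,0,0]
}}

```text
time_s: 4.37
ee_pos: [437.2, -115.7, 239.8]
ee_rot: [179.9, 0.0, 1.9]
force: [0.5, 0.3, -0.0]
gripper_width: 45.7
gripper_force: 0.0
```

Run:
```python
from workcell import env, eyes
import cv2,pickle
d={n:eyes.grab_frame(n) for n in("top","wrist")}
pickle.dump(d,open("f2.pkl","wb"))
s=env.state(); print(s["time_s"],s["ee_pos"],s["ee_rot"])
c=cv2.resize(d["wrist"]["frame"][0:220,180:460,::-1],None,fx=2.7,fy=2.7,interpolation=cv2.INTER_CUBIC)
for i in range(180,460,20):cv2.line(c,(int((i+.5-180)*2.7),0),(int((i+.5-180)*2.7),6),(0,0,255)); cv2.putText(c,str(i),(int((i-180)*2.7),16),0,.35,(0,0,255))
for j in range(0,220,20):cv2.putText(c,str(j),(0,int((j+.5)*2.7)+4),0,.35,(0,0,255))
cv2.imwrite("pics/w2.png",c)
```

```text
4.4667 [ 441.23397774 -115.97374582  239.89271875] [179.92634309  -0.2034803    1.89509551]
```

View pics/w2.png

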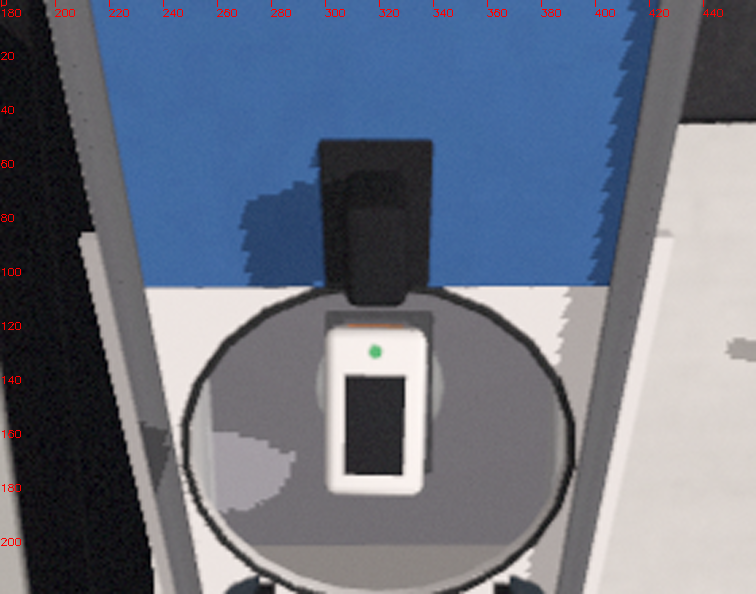

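The port is fully clear. The logger's top has its long-axis ends at about (319.3,121) and (318.8,182.8).

Run:
```python
from h import *
f=pickle.load(open("f2.pkl","rb"))["wrist"]
P=lambda x,y,z: ray(f,180+x/2.7-.5,y/2.7-.5,z)
a=P(376.5,328,106);b=P(375.5,494,106);print(a,b,(a+b)/2,a-b,np.degrees(np.arctan2(*(a-b)[1::-1])))
for y,z in((411,106),):print("sides",P(327,y,z),P(427,y,z))
L=[(345,375),(404.5,376),(403,475),(344,475)];D=np.array([P(*p,106) for p in L]);print("disp",D.mean(0),D)
print("port sides",P(183,443,120),P(575,447,120), "handle",P(347,208,185+0),P(406,208,185))
```

```text
[ 504.58229037 -111.56037271  106.        ] [ 445.58503345 -112.99553437  106.        ] [ 475.08366191 -112.27795354  106.        ] [58.99725692  1.43516167  0.        ] 1.3934968655249844
sides [475.24271404 -94.80650754 106.        ] [ 476.40452311 -130.43163511  106.        ]
disp [ 470.44318237 -111.75004969  106.        ] [[ 488.10329763 -100.95033344  106.        ]
 [ 488.44173315 -121.93588327  106.        ]
 [ 452.96120659 -122.77019954  106.        ]
 [ 452.26649212 -101.34378251  106.        ]]
port sides [464.34781457 -46.44822712 120.        ] [ 467.34111346 -181.09755604  120.        ] handle [ 535.17971958 -103.79205948  185.        ] [ 535.66690309 -118.48127108  185.        ]
```

Request:
{"api": "send_rows", "payload": {
  "grip": [0.27,0.27,0.27,0.27,0.27,0.27,0.27,0.27],
  "xyz": [
    [0.022,0.0035,0],
    [0.022,0.0035,-0.03],
    [0.022,0.0035,-0.06],
    [0.022,0.0035,-0.09],
    [0.022,0.0035,-0.115],
    [0.022,0.0035,-0.135],
    [0.022,0.0035,-0.148],
    [0.022,0.0035,-0.155]
  ],
  "yaw": [-0.3,-0.3,-0.3,-0.3,-0.3,-0.3,-0.3,-0.3]
}}

```text
time_s: 5.13
ee_pos: [463.4, -112.0, 81.9]
ee_rot: [-180.0, 0.1, 1.7]
force: [0.4, -0.2, -0.3]
gripper_width: 57.8
gripper_force: 0.0
```

Request:
{"api": "send_rows", "payload": {
  "grip": [-0.6,-0.6,-0.6,-0.6,-0.6,-0.6,-0.6],
  "xyz": [
    [0,0,0],
    [0,0,0],
    [0,0,0],
    [0,0,0],
    [0,0,0],
    [0,0,0],
    [0,0,0]
  ],
  "yaw": [0,0,0,0,0,0,0],
  "grip_force": 35
}}

```text
time_s: 5.72
ee_pos: [463.9, -112.3, 84.8]
ee_rot: [180.0, -0.2, 1.6]
force: [1.2, 0.7, 4.7]
gripper_width: 35.9
gripper_force: 35.0
```

Request:
{"api": "send_rows", "payload": {
  "grip": [-0.6,-0.6,-0.6,-0.6,-0.6,-0.6,-0.6],
  "xyz": [
    [-0.004,0,0.0091],
    [-0.0127,-0.0004,0.0272],
    [-0.0211,-0.0007,0.0453],
    [-0.0296,-0.001,0.0634],
    [-0.038,-0.0013,0.0815],
    [-0.0465,-0.0016,0.1],
    [-0.054,-0.002,0.118]
  ],
  "yaw": [0,0,0,0,0,0,0]
}}

```text
time_s: 6.3
ee_pos: [406.9, -113.9, 202.7]
ee_rot: [-180.0, 0.1, 1.6]
force: [-0.0, -1.4, 0.1]
gripper_width: 35.5
gripper_force: 35.0
```

Request:
{"api": "send_rows", "payload": {
  "grip": [-0.6,-0.6,-0.6,-0.6,-0.6,-0.6,-0.6,-0.6],
  "xyz": [
    [-0.004,-0.015,0],
    [-0.011,-0.05,0],
    [-0.018,-0.085,0],
    [-0.025,-0.12,0],
    [-0.032,-0.16,0],
    [-0.038,-0.2,0],
    [-0.041,-0.235,0],
    [-0.041,-0.249,0]
  ],
  "yaw": [0,1,2,3,4,4.6,4.6,4.6]
}}

```text
time_s: 6.97
ee_pos: [366.2, -366.9, 201.7]
ee_rot: [179.9, 0.1, 6.0]
force: [-0.1, -0.4, -1.3]
gripper_width: 36.1
gripper_force: 35.0
```

Request:
{"api": "send_rows", "payload": {
  "grip": [-0.6,-0.6,-0.6,-0.6],
  "xyz": [
    [0,0,-0.02],
    [0,0,-0.05],
    [0,0,-0.07],
    [0,0,-0.07]
  ],
  "yaw": [0,0,0,0]
}}

```text
time_s: 7.3
ee_pos: [364.8, -360.0, 127.8]
ee_rot: [-179.5, 0.4, 6.2]
force: [-0.0, 0.0, -1.6]
gripper_width: 35.8
gripper_force: 35.0
```

Run:
```python
from workcell import env, eyes
import cv2,pickle
d={n:eyes.grab_frame(n) for n in("scene","wrist")}
pickle.dump(d,open("f3.pkl","wb"))
s=env.state(); print(s["time_s"],s["ee_pos"],s["ee_rot"],s["gripper_width"])
c=cv2.resize(d["wrist"]["frame"][60:280,210:430,::-1],None,fx=2.7,fy=2.7,interpolation=cv2.INTER_CUBIC)
e=cv2.resize(d["scene"]["frame"][220:340,250:450,::-1],None,fx=2,fy=2)
cv2.imwrite("pics/w3.png",c)
cv2.imwrite("pics/s3.png",e)
```

```text
7.4 [ 367.38194044 -362.40337316  131.79756111] [-1.79915097e+02  6.65824224e-02  6.24403501e+00] 35.867897693911985
```

View pics/w3.png

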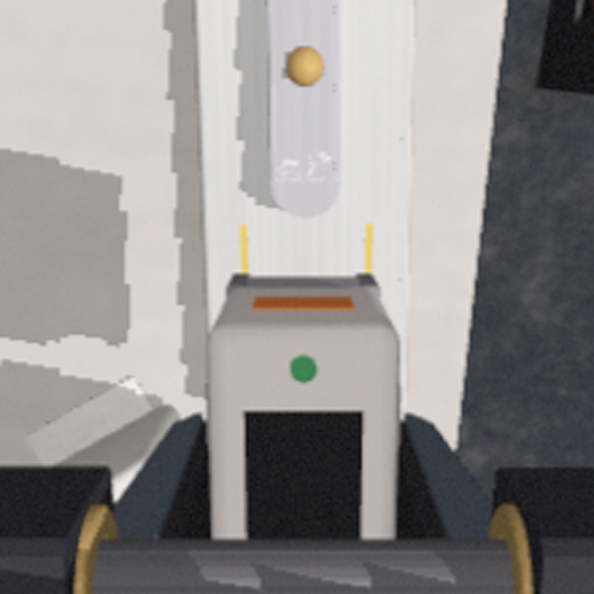

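The rail and logger look parallel. The ball is at crop (305,65), the nose tip at (306,217), the LED at (303,368), and the line ends at (244,226) and (368,226).

Run:
```python
from h import *
f=pickle.load(open("f3.pkl","rb"))["wrist"]
P=lambda x,y,z: ray(f,210+x/2.7-.5,60+y/2.7-.5,z)
pts=dict(ball=P(305,65,25),nose=P(305.5,217,22),railR0=P(341,20,23.5),railR1=P(341,180,23.5),railL0=P(270,20,23.5),railL1=P(271.5,180,23.5),lineL=P(244,226,12),lineR=P(368.5,226,12),LED=P(303,368,153),frontL=P(210,345,150),frontR=P(399,345,150),dL=P(246,412,153),dR=P(362,412,153),footL=P(230,280,87),footR=P(376,280,87),deckL=P(200,100,12),deckL2=P(207,300,12),deckR=P(413,100,12),deckR2=P(405,300,12))
a=np.radians(6.24);R=np.array([[np.cos(a),np.sin(a)],[-np.sin(a),np.cos(a)]]);t=np.array([367.4,-362.4])
for k,v in pts.items():print(k,v.round(1),"tool:",(R@(v[:2]-t)).round(1))
```

```text
ball [ 460.4 -351.2   25. ] tool: [93.7  1.1]
nose [ 414.6 -356.4   22. ] tool: [47.6  0.9]
railR0 [ 474.5 -360.6   23.5] tool: [106.7  -9.8]
railR1 [ 427.5 -366.3   23.5] tool: [ 59.3 -10.4]
railL0 [ 472.2 -339.2   23.5] tool: [106.7  11.7]
railL1 [ 425.1 -344.3   23.5] tool: [59.3 11.7]
lineL [ 408.6 -336.3   12. ] tool: [43.8 21.5]
lineR [ 413.1 -377.7   12. ] tool: [ 43.8 -20.2]
LED [ 399.3 -357.8  153. ] tool: [32.2  1.1]
frontL [ 400.9 -340.6  150. ] tool: [35.7 18. ]
frontR [ 404.7 -374.7  150. ] tool: [ 35.7 -16.3]
dL [ 389.9 -348.4  153. ] tool: [23.9 11.5]
dR [ 392.2 -369.4  153. ] tool: [23.9 -9.6]
footL [ 402.5 -338.6   87. ] tool: [37.5 19.8]
footR [ 406.6 -375.2   87. ] tool: [ 37.5 -17. ]
deckL [ 447.2 -318.5   12. ] tool: [84.1 35. ]
deckL2 [ 382.1 -325.9   12. ] tool: [18.6 34.7]
deckR [ 454.6 -386.8   12. ] tool: [ 84.1 -33.8]
deckR2 [ 389.6 -393.4   12. ] tool: [ 18.7 -33.2]
```

Request:
{"api": "send_rows", "payload": {
  "grip": [-0.6,-0.6,-0.6,-0.6,-0.6,-0.6,-0.6,-0.6],
  "xyz": [
    [0.0025,0.0003,-0.02],
    [0.0025,0.0003,-0.04],
    [0.0025,0.0003,-0.06],
    [0.0025,0.0003,-0.068],
    [0.0025,0.0003,-0.072],
    [0.0025,0.0003,-0.075],
    [0.0025,0.0003,-0.076],
    [0.0025,0.0003,-0.076]
  ],
  "yaw": [0,0,0,0,0,0,0,0]
}}

```text
time_s: 8.07
ee_pos: [371.0, -363.4, 56.9]
ee_rot: [179.9, -0.1, 6.2]
force: [-0.9, -0.5, -1.1]
gripper_width: 35.8
gripper_force: 35.0
```

Request:
{"api": "send_rows", "payload": {
  "grip": [-0.6,-0.6,0,0,0,0],
  "xyz": [
    [0,0,-0.001],
    [0,0,-0.001],
    [0,0,-0.001],
    [0,0,-0.001],
    [0,0,-0.001],
    [0,0,-0.001]
  ],
  "yaw": [0,0,0,0,0,0]
}}

```text
time_s: 8.57
ee_pos: [370.4, -363.0, 55.0]
ee_rot: [180.0, -0.0, 6.2]
force: [-0.5, -0.1, 0.1]
gripper_width: 45.4
gripper_force: 0.0
```

Run:
```python
from workcell import env, eyes
import cv2,pickle
d={n:eyes.grab_frame(n) for n in("scene","wrist")}
pickle.dump(d,open("f4.pkl","wb"))
s=env.state(); print(s["time_s"],s["ee_pos"],s["ee_rot"],s["gripper_width"],s["force"])
c=cv2.resize(d["wrist"]["frame"][60:280,210:430,::-1],None,fx=1.8,fy=2.7,interpolation=cv2.INTER_CUBIC)
e=cv2.resize(d["scene"]["frame"][200:360,230:430,::-1],None,fx=2,fy=2.7*220/160*.73)
e=cv2.resize(e,(400,594))
cv2.imwrite("pics/w4.png",cv2.hconcat([c,e]))
```

```text
8.6667 [ 370.32806758 -362.85599295   54.77343383] [ 1.79990719e+02 -3.22761278e-03  6.23184657e+00] 45.72951539216471 [-0.1108984   1.15358071  0.29953383]
```

View pics/w4.png

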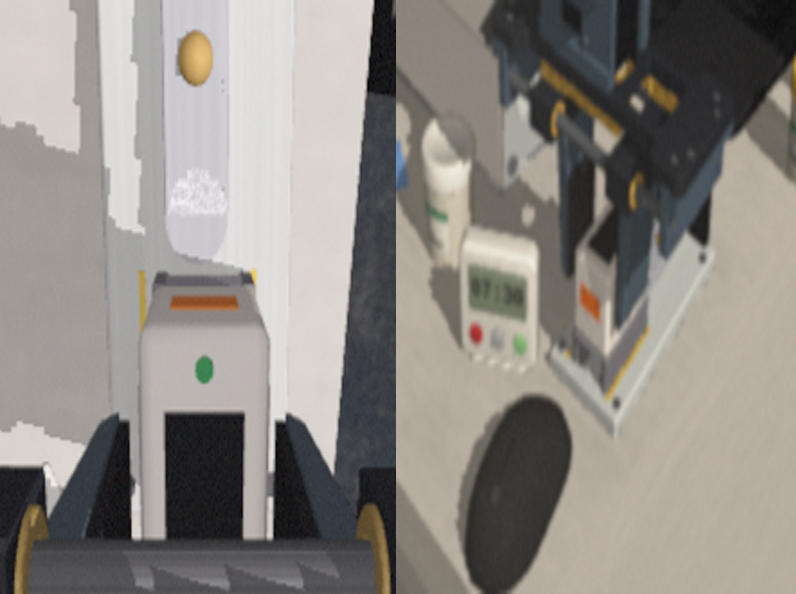

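The logger stands upright on the landing. The picture suggests a small sideways offset, with the LED at (204,369) and the ball at (196,57), so I'll quantify it.

Run:
```python
from h import *
f=pickle.load(open("f4.pkl","rb"))["wrist"]
P=lambda x,y,z: ray(f,210+x/1.8-.5,60+y/2.7-.5,z)
pts=dict(ball=P(196,57,25),nose=P(196,261,22),rR0=P(229,20,23.5),rL0=P(162,20,23.5),rR1=P(228,210,23.5),rL1=P(166,210,23.5),lL=P(141,271,12),lR=P(254,271,12),LED=P(204,369,78),fL=P(141,345,75),fR=P(268,345,75),dL=P(165,412,78),dR=P(245,412,78),footL=P(154,283,30),footR=P(255,283,30))
a=np.radians(6.23);R=np.array([[np.cos(a),np.sin(a)],[-np.sin(a),np.cos(a)]]);t=np.array([370.4,-362.9])
for k,v in pts.items():print(k,"tool:",(R@(v[:2]-t)).round(1))
```

```text
ball tool: [90.6  1.9]
nose tool: [44.9  2. ]
rR0 tool: [98.5 -9.1]
rL0 tool: [98.5 13.1]
rR1 tool: [57.1 -9.3]
rL1 tool: [57.1 12.5]
lL tool: [41.1 22.9]
lR tool: [ 41.1 -19.8]
LED tool: [33.  -0.6]
fL tool: [36.8 16.5]
fR tool: [ 36.8 -18.1]
dL tool: [25. 10.]
dR tool: [ 25.  -11.8]
footL tool: [40.9 16.5]
footR tool: [ 40.9 -18.5]
```

The foot's centre is about 2.8 mm to the right of the rail and lines, which is more than the play. I'll regrip, lift slightly and shift it left.

Request:
{"api": "send_rows", "payload": {
  "grip": [-0.6,-0.6,-0.6,-0.6,-0.6,-0.6,-0.6,-0.6],
  "xyz": [
    [0,0,0],
    [0,0,0],
    [0,0,0],
    [0,0,0],
    [0,0,0.003],
    [-0.0003,0.0028,0.003],
    [-0.0003,0.0028,0.001],
    [-0.0003,0.0028,0]
  ],
  "yaw": [0,0,0,0,0,0,0,0]
}}

```text
time_s: 9.33
ee_pos: [369.8, -359.7, 54.6]
ee_rot: [-180.0, 0.0, 6.2]
force: [-2.8, 0.5, 12.5]
gripper_width: 36.1
gripper_force: 35.0
```

Run:
```python
from workcell import env, eyes
import cv2,pickle
d={n:eyes.grab_frame(n) for n in("scene","wrist")}
pickle.dump(d,open("f5.pkl","wb"))
s=env.state(); print(s["time_s"],s["ee_pos"],s["ee_rot"],s["gripper_width"],s["force"])
c=cv2.resize(d["wrist"]["frame"][60:210,265:375,::-1],None,fx=4,fy=4,interpolation=cv2.INTER_CUBIC)
cv2.imwrite("pics/w5.png",c)
```

```text
9.4333 [ 369.83575822 -359.75503539   54.65449682] [-1.79978730e+02  1.54251024e-02  6.23585666e+00] 35.553605029375454 [-0.29904122  0.8836045   0.78768591]
```

View pics/w5.png

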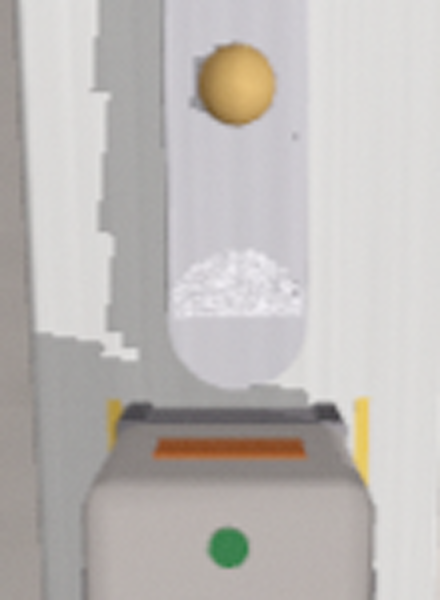

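Now the logger is about 1 mm left of the rail centre with a gap of about 4 mm to the nose. I'll correct that and slide on.

Request:
{"api": "send_rows", "payload": {
  "grip": [-0.6,-0.6,-0.6,-0.6,-0.6,-0.6,-0.6,-0.6],
  "xyz": [
    [0.0001,-0.0009,0.0005],
    [0.004,-0.0005,0.0005],
    [0.008,0,0.0005],
    [0.014,0.0006,0.0005],
    [0.02,0.0013,0.0005],
    [0.028,0.0022,0.0005],
    [0.036,0.0031,0.0005],
    [0.044,0.004,0.0005]
  ],
  "yaw": [0,0,0,0,0,0,0,0]
}}

```text
time_s: 10.1
ee_pos: [415.1, -355.9, 55.2]
ee_rot: [180.0, -0.0, 6.2]
force: [-0.1, -0.0, -1.2]
gripper_width: 35.9
gripper_force: 35.0
```

It is on the rail without side force. I continue toward home with a firmer grip.

Request:
{"api": "send_rows", "payload": {
  "grip": [-0.6,-0.6,-0.6,-0.6,-0.6,-0.6,-0.6],
  "xyz": [
    [0.006,0.0007,-0.0005],
    [0.012,0.0013,-0.0005],
    [0.018,0.002,-0.0005],
    [0.024,0.0026,-0.0005],
    [0.029,0.0032,-0.0005],
    [0.034,0.0037,-0.0005],
    [0.034,0.0037,-0.0005]
  ],
  "yaw": [0,0,0,0,0,0,0],
  "grip_force": 50
}}

```text
time_s: 10.68
ee_pos: [448.7, -352.3, 54.7]
ee_rot: [180.0, 0.0, 6.3]
force: [0.0, -0.6, 0.1]
gripper_width: 35.7
gripper_force: 49.9
```

Request:
{"api": "send_rows", "payload": {
  "grip": [-0.6,-0.6,-0.6,-0.6],
  "xyz": [
    [0.001,0.0001,0],
    [0.002,0.0002,0],
    [0.002,0.0002,0],
    [0.002,0.0002,0]
  ],
  "yaw": [0,0,0,0]
}}

```text
time_s: 11.02
ee_pos: [448.9, -352.2, 54.7]
ee_rot: [-180.0, 0.1, 6.2]
force: [-4.5, -2.0, 2.2]
gripper_width: 35.4
gripper_force: 50.0
```

Request:
{"api": "send_rows", "payload": {
  "grip": [-0.6,-0.1,-0.1,-0.1,-0.1,-0.1,-0.1,-0.1],
  "xyz": [
    [-0.002,0,0],
    [-0.002,0,0],
    [-0.002,0,0],
    [-0.002,0,0],
    [-0.002,0,0.03],
    [-0.002,0,0.07],
    [-0.03,0,0.1],
    [-0.045,0,0.1]
  ],
  "yaw": [0,0,0,0,0,0,0,0]
}}

```text
time_s: 11.68
ee_pos: [407.3, -354.5, 161.1]
ee_rot: [179.5, -0.5, 6.3]
force: [-0.2, -0.9, 0.6]
gripper_width: 40.8
gripper_force: 0.0
```

Run:
```python
from workcell import env, eyes
import cv2,pickle
d={n:eyes.grab_frame(n) for n in("scene","wrist","top")}
pickle.dump(d,open("f6.pkl","wb"))
s=env.state(); print(s["time_s"],s["ee_pos"],s["ee_rot"],s["gripper_width"],s["force"])
from h import *
f=d["wrist"]; q=[424.5,-356.6,6.2]
print(proj(f,place(q,[(65,0,46),(62,0,78),(-11,0,20)])))
c=cv2.resize(d["wrist"]["frame"][60:210,250:400,::-1],None,fx=4,fy=4,interpolation=cv2.INTER_CUBIC)
cv2.imwrite("pics/w6.png",c)
```

```text
11.8333 [ 404.86215947 -352.11291669  155.47128994] [ 1.79940554e+02 -9.16813309e-02  6.16552754e+00] 41.12767675940779 [ 0.98844643  0.51791756 -0.5595982 ]
[[327.71483815  96.78891667]
 [328.69621119  98.76796918]
 [326.70900452 177.9233001 ]]
```

View pics/w6.png

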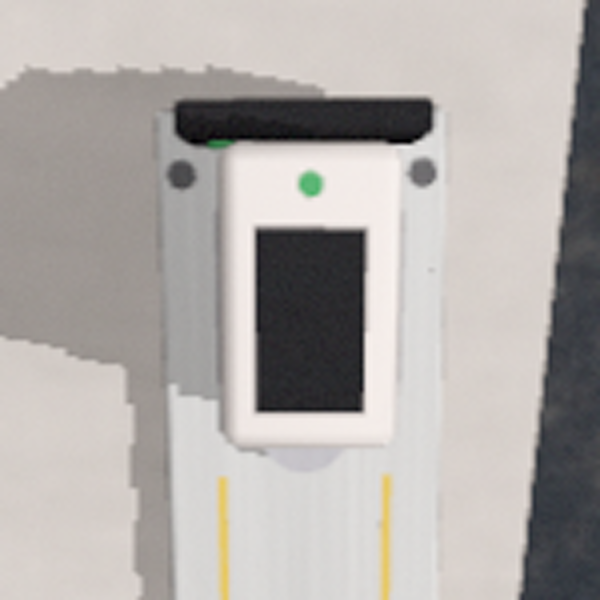

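The logger sits on the rail with its front (crop row 143) at the stop's front edge (row 142), its rear at row 445 and the nose at row 470.

Run:
```python
from h import *
f=pickle.load(open("f6.pkl","rb"))["wrist"]
P=lambda x,y,z: ray(f,250+x/4-.5,60+y/4-.5,z)
a=np.radians(6.3);u=np.array([np.cos(a),np.sin(a)])
o=[424.4,-356.6]
for n,v in dict(stopfront=P(310,142,46),stopback=P(305,98,46),logfront=P(310,143,78),logrear=P(310,446,76),nose=P(303,471,20),lineend=P(305,476,12),screw=P(302,173,12)).items(): print(n,(v[:2]-o)@u, v.round(1))
```

```text
stopfront 66.56116122044624 [ 490.5 -348.8   46. ]
stopback 75.45940653179004 [ 499.2 -346.8   46. ]
logfront 64.65437226178561 [ 488.5 -348.3   78. ]
logrear 6.0721404803536 [ 430.3 -355.    76. ]
nose -10.213307085438851 [ 414.1 -356.3   20. ]
lineend -13.105749606602418 [ 411.3 -357.2   12. ]
screw 61.275299166378026 [ 485.1 -348.2   12. ]
```

The logger is home: its centre is at 35.4 mm on the rail, the front is about 1.9 mm from the stop, there was no force at rest, and it resisted a push. Now the shutter.

Request:
{"api": "send_rows", "payload": {
  "grip": [-0.1,0,0,0,0,0,0,0],
  "xyz": [
    [0,0,0.035],
    [0,0.01,0.065],
    [0.015,0.035,0.085],
    [0.032,0.065,0.085],
    [0.049,0.1,0.085],
    [0.066,0.135,0.085],
    [0.083,0.17,0.085],
    [0.1,0.205,0.085]
  ],
  "yaw": [0,0,-1,-2,-3,-4,-4.2,-4.2],
  "grip_force": 25
}}

```text
time_s: 12.5
ee_pos: [506.2, -144.7, 238.6]
ee_rot: [-179.9, 0.0, 2.0]
force: [0.1, -0.4, -0.1]
gripper_width: 45.6
gripper_force: 0.0
```

Request:
{"api": "send_rows", "payload": {
  "grip": [0,0,0,0,0],
  "xyz": [
    [0.012,0.02,0],
    [0.019,0.036,0],
    [0.019,0.036,0],
    [0.019,0.036,0],
    [0.019,0.036,0]
  ],
  "yaw": [0,0,0,0,0]
}}

```text
time_s: 12.92
ee_pos: [523.9, -111.4, 239.0]
ee_rot: [180.0, 0.1, 2.0]
force: [0.1, 0.7, 0.4]
gripper_width: 45.5
gripper_force: 0.0
```

Request:
{"api": "send_rows", "payload": {
  "grip": [0,0,0,-0.9,-0.9,-0.9,-0.9,-0.9],
  "xyz": [
    [0.001,0,-0.03],
    [0.001,0,-0.055],
    [0.001,0,-0.063],
    [0.001,0,-0.063],
    [0.001,0,-0.063],
    [0.001,0,-0.063],
    [0.001,0,-0.063],
    [0.001,0,-0.063]
  ],
  "yaw": [0,0,0,0,0,0,0,0]
}}

```text
time_s: 13.58
ee_pos: [525.7, -111.1, 178.1]
ee_rot: [180.0, -0.1, 2.0]
force: [-0.2, 1.3, 3.1]
gripper_width: 15.8
gripper_force: 25.0
```

Request:
{"api": "send_rows", "payload": {
  "grip": [-0.9,-0.9],
  "xyz": [
    [0,0,0],
    [0,0,0]
  ],
  "yaw": [0,0]
}}

```text
time_s: 13.75
ee_pos: [525.7, -111.1, 178.1]
ee_rot: [180.0, -0.1, 2.0]
force: [-0.9, 0.4, 4.9]
gripper_width: 15.8
gripper_force: 25.0
```

Request:
{"api": "send_rows", "payload": {
  "grip": [-0.9,-0.9,-0.9,-0.9,-0.9,-0.9,-0.9,-0.9],
  "xyz": [
    [-0.014,-0.0005,-0.0065],
    [-0.03,-0.0011,-0.014],
    [-0.046,-0.0017,-0.0215],
    [-0.062,-0.0023,-0.029],
    [-0.078,-0.0029,-0.0364],
    [-0.094,-0.0034,-0.0439],
    [-0.108,-0.004,-0.0504],
    [-0.119,-0.0044,-0.0556]
  ],
  "yaw": [0,0,0,0,0,0,0,0]
}}

```text
time_s: 14.42
ee_pos: [405.3, -115.4, 121.8]
ee_rot: [180.0, -0.1, 2.0]
force: [-1.4, 1.1, 8.0]
gripper_width: 15.6
gripper_force: 25.0
```

Request:
{"api": "send_rows", "payload": {
  "grip": [-0.9,-0.9,-0.9,-0.9,-0.9,-0.9],
  "xyz": [
    [-0.002,0,-0.001],
    [-0.004,0,-0.0019],
    [-0.006,0,-0.0028],
    [-0.008,0,-0.0037],
    [-0.009,0,-0.0042],
    [-0.009,0,-0.0042]
  ],
  "yaw": [0,0,0,0,0,0]
}}

```text
time_s: 14.92
ee_pos: [402.5, -115.6, 120.4]
ee_rot: [179.9, -0.8, 2.0]
force: [6.2, 5.5, 15.1]
gripper_width: 15.8
gripper_force: 25.0
```

The shutter moved 136 mm to its stop. Release and retreat.

Request:
{"api": "send_rows", "payload": {
  "grip": [0,0,0,0,0,0,0,0],
  "xyz": [
    [0,0,0],
    [0,0,0],
    [0,0,0],
    [0,0,0.02],
    [0,0,0.05],
    [0,0,0.085],
    [0,0,0.12],
    [-0.02,-0.02,0.14]
  ],
  "yaw": [0,0,0,0,0,0,0,0]
}}

```text
time_s: 15.58
ee_pos: [380.1, -134.7, 260.1]
ee_rot: [180.0, -0.3, 2.2]
force: [0.8, -1.5, 0.3]
gripper_width: 45.8
gripper_force: 0.0
```

Request:
{"api": "send_rows", "payload": {
  "grip": [0,0,0,0,0,0,0],
  "xyz": [
    [-0.01,-0.035,0],
    [-0.02,-0.07,0],
    [-0.03,-0.105,0],
    [-0.04,-0.14,0],
    [-0.05,-0.165,0],
    [-0.05,-0.165,0],
    [-0.05,-0.165,0]
  ],
  "yaw": [0,0,0,0,0,0,0]
}}

```text
time_s: 16.17
ee_pos: [326.1, -301.1, 256.1]
ee_rot: [-179.9, 0.1, 1.9]
force: [0.1, 0.3, -0.3]
gripper_width: 45.7
gripper_force: 0.0
```

Run:
```python
from workcell import env, eyes
import cv2,pickle
from h import *
d={n:eyes.grab_frame(n) for n in("wrist","top")}
pickle.dump(d,open("f7.pkl","wb"))
s=env.state(); print(s["time_s"],s["ee_pos"],s["force"])
f=d["wrist"]; q=[456.2,-114,2.1]
print("plate lower edge shut",proj(f,place(q,[pan(-69,0,5),pan(69,0,5)])),"port low edge",proj(f,place(q,[pan(-65,0,0)])))
c=cv2.resize(d["wrist"]["frame"][0:260,:,::-1],(720,292))
e=cv2.resize(d["top"]["frame"][115:300,190:420,::-1],(390,300))
cv2.imwrite("pics/fin.png",cv2.vconcat([c,cv2.copyMakeBorder(e,0,0,0,330,cv2.BORDER_CONSTANT)]))
```

```text
16.2667 [ 326.82378461 -299.68641561  256.45495671] [-0.04929062 -0.25632875 -0.44475635]
plate lower edge shut [[141.900798   113.08628157]
 [ 72.32115266 -62.85146342]] port low edge [[142.58182427 107.25132135]]
```

View pics/fin.png

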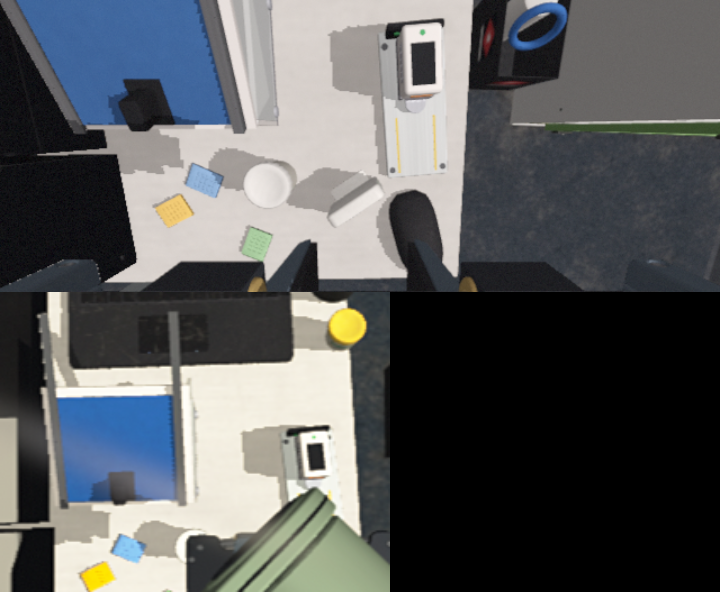

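The picture shows the shutter shut to the panel's front edge (wrist crop row 125), no port visible, the logger at the stop (423,60), and the pots and timer where they were. I'm handing it in.

```bash
python3 -c "
from workcell import env
print(env.job_done())"
```

```text
the job is handed in; nothing more can be done
None
```

The logger is home on the dock rail, the shutter is pushed fully shut against its stop, and the pots and timer look undisturbed; I handed the job in at about 16 s, with no verdict returned and the detent itself not read, only inferred from position and push.

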